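Vent a clay cartridge and back off its nozzle collar

TASK

The clay cartridge strapped in the bench cradle still holds air pressure: vent it first by pushing the blue valve lever round with a fingertip until it is fully open, in line with the tube. Only then loosen the black knurled nozzle collar by two full turns from where it stands now, stroking a fingertip across its ribbed rim from above, and leave it there on its thread. Touch and push only: pinch and lift nothing, do not force the lever, and leave the loose things on the bench where they are.

Things in the scene. Friction and masses are not known exactly. Their poses are not given: they have to be found in the camera images.
- cartridge: Brown clay tube, 76 mm thick, in a black two-saddle cradle on a plywood base (150 x 340 x 18 mm); fixed. Origin on the bench under the tube; the tube's axis is the body's y axis raised by 74 mm. +y: nozzle end (black cone, tip at y=220 mm). -y: air end (orange cap, 85 mm wide, to y=-195 mm, then a brass valve on a pipe). Yaw -0.28 to 0.28; collar and valve turn with it.
- collar_center (a point): Centre of the black knurled collar, on the tube's axis, 74 mm above the bench, about cartridge y=134 mm. Collar: 88 mm diameter over the ribs (too wide to pinch), so its top is 118 mm up; 44 mm long along y. 30 ribs along y, 2 mm high, 4 mm wide, 9 mm apart, run from 16 mm behind to 21 mm ahead of this point. The point moves 6 mm along +y per turn loosened.
- witness (a point): Fixed yellow witness mark on top of the aluminium adapter (81 mm diameter) next to the collar, at cartridge y=89 mm, 116 mm above the bench. One rib of the collar is painted yellow, also across the collar's rear edge and on its nozzle-side face: at collar = 0, 2 pi, 4 pi it is uppermost, in line with this mark.
- collar (a joint): Collar turn, rad (2 pi = a full turn), growing as it loosens: counter-clockwise seen from the nozzle end, so its top moves to the cartridge's +x, away from the robot. Starts at -1 to 1 (turns count from there); hard stop at -1.2. Stays where left. Needs about 3 N along the rim: a fingertip pressing the ribs with 5 to 15 N carries it along, in repeated strokes.
- valve_stem (a point): Pivot of the valve lever (vertical axis), at cartridge y=-265 mm over the tube's axis, at the lever's mid height, 106 mm above the bench. The brass valve body under it reaches 88 mm above the bench and 15 mm to either side; a pipe 15 to 20 mm thick runs on along the tube's axis either way.
- valve_lever: The blue-gripped valve lever, a light swinging part of the cartridge's valve. Origin on its pivot axis, 100 mm above the bench; the lever points along its own -x. To be pushed by the side of the grip, not pinched, and not forced against its stop.
- lever_tip (a point): Free end of the blue lever grip, 72 mm from the pivot, at mid height. The grip is a bar 14 mm wide and 12 mm high (100 to 112 mm above the bench), from 20 to 72 mm out from the pivot, with free space below it.
- valve_angle (a joint): Lever angle, rad: 0 shut (across the pipe, pointing to the cartridge's -x, towards the robot), growing counter-clockwise seen from above to 1.571 fully open (in line with the tube, pointing to the cartridge's -y, away from the tube); hard stops at both. Starts at 0 to 0.25. Stays where left; needs about 2 N at the grip.
- spare_nozzle: Loose black nozzle cone, 60 mm wide, 62 mm tall, standing on the bench near the cradle. Origin under its centre. Leave alone.
- wrench: Loose steel wrench, 170 mm long, lying on the bench; origin under its middle. Leave alone.
- tape_roll: Loose yellow tape roll, 96 mm wide, 30 mm tall; origin under its centre. Leave alone.
- scraper: Loose scraper, 200 mm long, lying behind the cradle; origin under its middle. Leave alone.
- slip_jar: Loose jar, 72 mm wide, 85 mm tall; origin under its centre. Leave alone.
- end_cap: Loose orange tube cap, 86 mm wide, 30 mm tall; origin under its centre. Leave alone.
- printed_vase: Loose six-sided clay vase, about 116 mm wide, 150 mm tall, on a round bat on the cream board; origin under its centre. Leave alone.

How it is judged (in metres and radians):
On the way, in this order (a step that is already met when the one before it is completed fails the run):
1. the valve lever is swung fully open (value of joint valve_angle above 1.42 rad), for 0.2 s.
2. the collar is backed off two full turns (distance of collar_center from where it was at the start of the episode between 0.0105 and 0.0135 m), for 0.2 s.
At the end, for the whole second after the job is handed in: The valve lever is fully open (within 0.15 rad of its stop) and the collar rests two full turns, give or take a quarter turn, looser than it was at the start (12 mm +/- 1.5 mm of travel along its thread) (all of step 2 and value of joint valve_angle above 1.42 rad and velocity of joint collar between -0.1 and 0.1 rad/s); the robot touches nothing.
It fails at once if the collar is loosened by a quarter turn or more while the valve is not yet open (value of joint valve_angle below 1.35 rad and distance of collar_center from where it was at the start of the episode above 0.0015 m).
It fails at once if the collar is run three turns back, nearly off its thread (distance of collar_center from where it was at the start of the episode above 0.018 m).
It fails at once if a loose thing on the bench is moved or lifted by more than 20 mm (distance of any of spare_nozzle, wrench, tape_roll, scraper, slip_jar, end_cap, printed_vase from where it was at the start of the episode above 0.02 m).
It fails at once if the valve lever is pinched or forced, with over 40 N (contact force between the fingers and valve_lever above 40 N).
It also fails if it takes over 67 s, if anything falls off the work surface, if the arm or the gripper's body presses on something with over 40 N, if the wrist force passes 120 N, or if a joint passes its speed limit or range.

ROBOT

A 6-joint arm with a two-finger parallel gripper is mounted at the origin on the work surface. World frame = base frame: x ahead of the robot, y to its left, z up, the work surface at z = 0. Lengths are in mm, angles in degrees, forces in N, time in s.
With the tool pointing down it reaches from about 300 to 850 mm from the base axis. Payload 4.2 kg.
Tool frame: the origin (TCP) lies at the very end of the fingers, on their centre line; the grasp point (between the pads) lies 19 mm behind it (env.grasp_offset is the distance from the TCP to the grasp point, in mm); z points along the fingers, y is the line along which they close (so a half turn about z gives the same grasp; the last joint's range is limited). The gripper opens to 91 mm and grips with 3 to 60 N. Pads are 32 mm wide; open, the fingers measure 118 mm over their backs; the gripper's body (76 mm by 178 mm) begins 60 mm behind the grasp point.
Start: joints at [73.281, 18.312, 89.639, -0, 72.044, -1.146], TCP at [154.37, 553.907, 213.976] pointing down, gripper open.
Joint ranges: [-177.97, 177.97], [-48.28, 115.42], [12.27, 149.76], [-77.06, 257.06], [2.81, 150.46], [-146.56, 146.56]. Speed limits (degrees/s): [147.25, 147.25, 180, 180, 180, 180].

INTERFACE

Orientations are given as [roll, pitch, yaw] about the fixed x, y, z axes, in that order (R = Rz(yaw) Ry(pitch) Rx(roll)).
In Python, from workcell import env gives the robot as it stands. The module is installed in compiled form; this text tells all that it offers.
- The arm moves only by the tool send_rows, never from a script. Its argument "motion" is a list of rows, each an object of numbers: "tx", "ty", "tz": the shift along the tool's x, y, z in units of 500 mm (1.0 is 500 mm); "rx", "ry", "rz": the turn, a rotation vector about the tool's x, y, z in units of 30 degrees (1.0 is 30 degrees); "gripper": the closure, from -1 (fully open) to 1 (shut). In form: [{"tx": .., "ty": .., "tz": .., "rx": .., "ry": .., "rz": .., "gripper": ..}, ...]. A call has 1 to 12 rows; each row shifts and turns the commanded pose from where the row before left it, along the tool's axes as they then stand; what a row does not reach is not made up. A row lasts 1/8 s, in which the tool goes at most 62.5 mm and 10.7 degrees, less where a joint would pass 70% of its speed; a pose out of reach is approached as far as the arm can. A call with a number of a shift or a turn outside -1 to 1 is refused whole. A call with a gripper value outside its range is refused whole. The fingers move at their own pace and stop on an object; "grip_force" is the grip in N (left out, the last holds). Time passes only in rows, so rows that do not move let the fingers close. It gives the time, the measured TCP pose, the force, the opening and the grip force at its end, in the units of the state.
- env.state(): the state, without advancing time (a new reading comes with each control period).
- env.grab_frame(name): name is "scene" or "top" or "wrist"; returns a dict with "frame" (420x560x3 uint8, red, green, blue), "vertical_fov" (degrees; the focal length in pixels is half the picture's height over the tangent of half this angle, whatever the lens; pixels are square), "cx", "cy" (the principal point, pixels), "k1" (the pictures are not rectified: a ray, as slopes to the right and down, at radius r is drawn at 1 + k1 r^2 times it, then the intrinsics apply), "rvec" (rotation vector, rad) and "tvec" (3), from world to camera coordinates, as OpenCV has them; the wrist camera has in their place "T_tool_cam" (4x4, takes a point from camera to tool coordinates, whose origin is the TCP and whose axes are the flange's). Camera axes: x right, y down, z forward; pixel columns grow to the right and rows downward; lengths in mm; the calibration is good to about 2 mm. A picture is of the moment at which its call begins: read the wrist's pose just before it. There is no depth.
- env.job_done(): hands the job in; it is judged then, once.
The state is a dict: "time_s": time; "qpos": joint angles; "qvel": joint speeds; "effort": joint torques, N m; "ee_pos": TCP position; "ee_rot": TCP orientation; "force": force on the tool from outside, world axes, zero at the start; "torque": the same for the moment, N m; "gripper_width": finger opening in mm; "gripper_force": force on a finger pad.
Only numpy, scipy, OpenCV 4.12 (cv2) and the standard library are available. Lean on these libraries where they do the work, as an engineer would, in place of code of your own. Each camera call takes 0.05 s, during which the arm holds its last target. There are 200 camera calls.

## Working session

There is one attempt and no reset: what is moved stays moved. The work goes in short steps, Python scripts to look and compute and a tool call to move; the robot and the scene stay as the last step left them, time stands still between calls to the robot, and variables do not carry over. Pictures are saved under pics/ and viewed, at most 10 in all, crops included, and the job is handed in when it is done.

Besides the shell and the picture viewer there is one more tool, called as name(argument=value, ...), one argument or row to a line, values as JSON. send_rows: Moves the arm, as the interface text tells. Shifts and turns lie within -1 to 1; 1 stands for 500 mm of shift or 30 degrees of turn. Its arguments: {"type":"object","properties":{"motion":{"type":"array"},"grip_force":{"type":"number"}},"required":["motion"]}

```bash
mkdir -p pics; cat > h.py <<'E'
from workcell import env
import numpy as np, cv2, pickle
def grab(n,save=None):
    s=env.state(); f=env.grab_frame(n); f['state']=s
    if save: cv2.imwrite('pics/'+save+'.png',f['frame'][...,::-1]); pickle.dump(f,open('pics/'+save+'.pkl','wb'))
    return f
def cam(f):
    fl=210/np.tan(np.radians(f['vertical_fov'])/2)
    if f.get('rvec') is not None:
        R=cv2.Rodrigues(np.array(f['rvec'],float))[0]; t=np.array(f['tvec'],float).ravel()
    else:
        from scipy.spatial.transform import Rotation as Ro
        s=f['state']; T=np.eye(4); T[:3,:3]=Ro.from_euler('xyz',s['ee_rot'],degrees=True).as_matrix(); T[:3,3]=s['ee_pos']
        M=np.linalg.inv(T@np.array(f['T_tool_cam'])); R,t=M[:3,:3],M[:3,3]
    K=np.array([[fl,0,f['cx']],[0,fl,f['cy']],[0,0,1]]); return K,np.array([f['k1'],0,0,0,0.]),R,t
def ray(f,uv,z):
    K,D,R,t=cam(f); p=cv2.undistortPoints(np.array(uv,float).reshape(-1,1,2),K,D)[:,0]
    d=np.c_[p,np.ones(len(p))]@R; c=-R.T@t
    return c+d*((z-c[2])/d[:,2])[:,None]
def proj(f,P):
    K,D,R,t=cam(f); return cv2.projectPoints(np.array(P,float).reshape(-1,1,3),cv2.Rodrigues(R)[0],t,K,D)[0][:,0]
E
python3 - <<'E'
from h import *
for n in ['scene','top','wrist']:
    f=grab(n,n+'0'); K,D,R,t=cam(f); print(n,K[0,0],f['k1'],-R.T@t,R[2])
print(env.state())
a=cv2.imread('pics/top0.png');cv2.imwrite('pics/top0b.png',cv2.resize(a,(800,600)))
a=cv2.imread('pics/scene0.png');cv2.imwrite('pics/scene0b.png',cv2.resize(a,(800,600)))
E
```

```text
scene 466.3582673512518 0.04378554390919792 [1202.01492312 -243.45093165 1161.34215861] [-0.5029689   0.17691884 -0.84600355]
top 454.4844009859726 -0.1076585235292528 [ 441.53494979  -39.2097501  1369.03797114] [ 0.09756896  0.01388431 -0.99513191]
wrist 369.66918429279514 -0.09676134950132327 [ 79.5511987  575.15218582 383.45807845] [ 0.26630715 -0.07631793 -0.96086215]
{'time_s': 0.15, 'qpos': array([ 7.32814189e+01,  1.83426057e+01,  8.96879506e+01, -9.74073314e-04,
        7.20417521e+01, -1.14602441e+00]), 'qvel': array([-0.00977757, -0.06809339, -0.18269818, -0.01917278,  0.0480396 ,
        0.04175271]), 'effort': array([ 6.70023037e-04, -4.12772512e+01, -2.32156599e+01,  7.29166833e-02,
        4.34248138e-02, -9.06646824e-05]), 'ee_pos': array([154.26892336, 553.55722701, 213.33589035]), 'ee_rot': array([-1.79927688e+02, -5.20155189e-04,  1.64427744e+02]), 'force': array([-0.80463365,  0.13539371, -0.56879728]), 'torque': array([ 0.04581237, -0.00921411, -0.01650449]), 'gripper_force': 0.0, 'gripper_width': 91.14462490792951}
```

View pics/top0b.png

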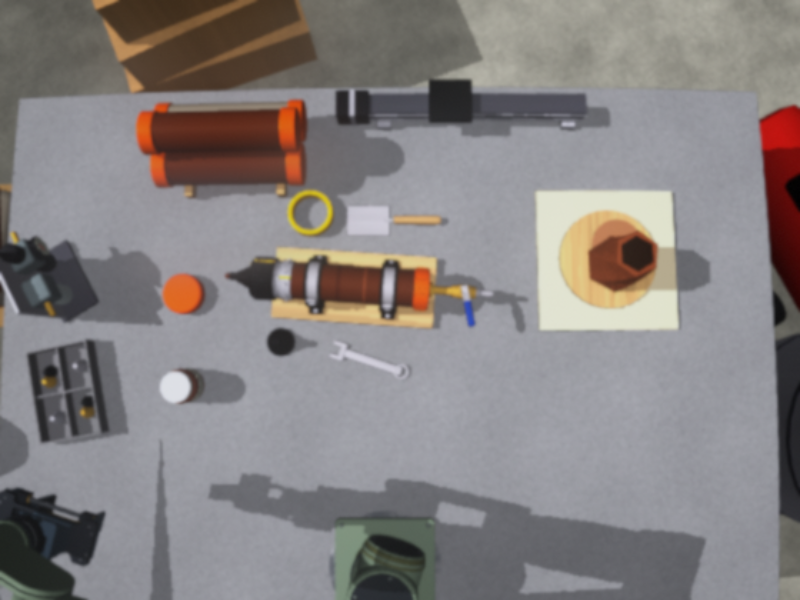

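View pics/scene0b.png

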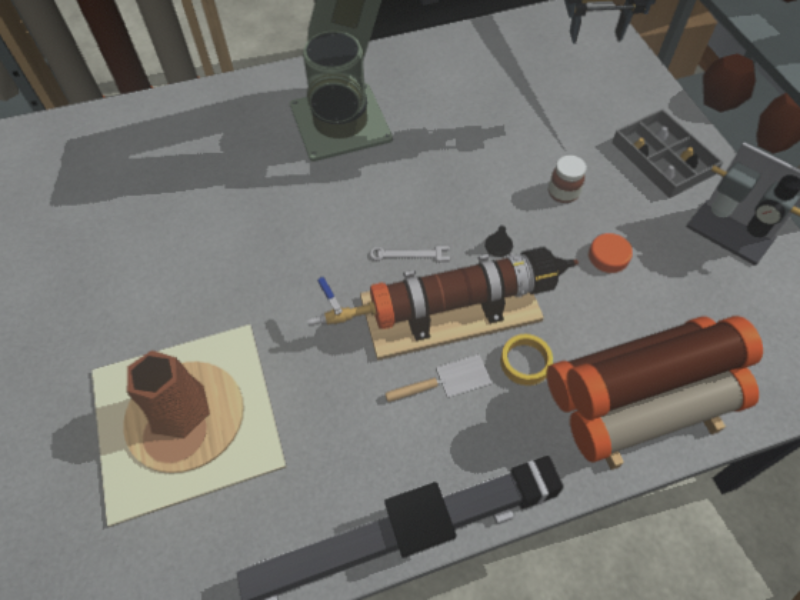

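The top view shows the cartridge lying along world y with the nozzle left, near (230,275) in the 800-px picture. The blue lever is near (470,305), and the spare nozzle (281,342) and wrench (370,360) lie on the robot side. The scene view agrees, with the yellow rib near (547,276). I'll crop closer and measure.

```bash
python3 - <<'E'
from h import *
T=pickle.load(open('pics/top0.pkl','rb'));S=pickle.load(open('pics/scene0.pkl','rb'))
def mask(f,lo,hi,box):
    h=cv2.cvtColor(f['frame'],cv2.COLOR_RGB2HSV); m=cv2.inRange(h,lo,hi); b=np.zeros_like(m); x0,y0,x1,y1=box; b[y0:y1,x0:x1]=m[y0:y1,x0:x1]; return b
def pts(m): y,x=np.nonzero(m); return np.c_[x,y].astype(float)
# brown tube midline in top
p=pts(mask(T,(0,90,30),(9,220,140),(205,175,290,220))); print('brown',len(p))
mid=[]
for c in range(207,288):
    q=p[p[:,0]==c,1]
    if len(q)>15: mid.append((c,(q.min()+q.max())/2,q.max()-q.min()))
mid=np.array(mid); print(mid[::8].round(1))
W=ray(T,mid[:,:2],74); k=np.polyfit(W[:,1],W[:,0],1); print('axis x=k*y+b',k, 'yaw',-np.arctan(k[0]))
m=mask(T,(5,180,150),(12,255,255),(280,180,310,225)); p=pts(m); print('orange ext',p.min(0),p.max(0))
for z in (74,116): print(z,ray(T,[[p[:,0].min(),p[:,1].mean()],[p[:,0].max(),p[:,1].mean()]],z).round(1))
for f,n,b in((T,'T',(310,190,350,240)),(S,'S',(205,180,250,240))):
    m=mask(f,(105,120,50),(130,255,255),b); r=cv2.minAreaRect(pts(m).astype(np.float32)); print(n,m.sum()/255,r); bp=cv2.boxPoints(r); print(bp.round(1).tolist(), ray(f,np.r_[bp,[r[0]]],106).round(1).tolist())
a=T['frame'][165:245,150:360,::-1];a=cv2.resize(a,None,fx=3.8,fy=3.8,interpolation=2)
b=S['frame'][160:260,210:420,::-1];b=cv2.resize(b,(798,290),interpolation=2)
b=cv2.resize(S['frame'][160:235,210:420,::-1],(798,285),interpolation=2)
cv2.imwrite('pics/c1.png',np.vstack([a,b]))
E
```

```text
brown 1426
[[207.  196.   22. ]
 [228.  197.   24. ]
 [236.  198.   22. ]
 [244.  198.5  23. ]
 [252.  199.   22. ]
 [260.  200.   22. ]
 [280.  200.5  23. ]]
axis x=k*y+b [7.39244519e-02 5.76040426e+02] yaw -0.07379023029301117
orange ext [289. 188.] [300. 216.]
74 [[570.4 -59.   74. ]
 [570.2 -90.5  74. ]]
116 [[566.2 -58.3 116. ]
 [566.1 -88.8 116. ]]
T 74.0 ((328.0961608886719, 218.98077392578125), (16.473756790161133, 4.510671138763428), 78.69007110595703)
[[324.29998779296875, 211.3000030517578], [328.70001220703125, 210.5], [331.8999938964844, 226.60000610351562], [327.5, 227.5]] [[540.7, -156.6, 106.0], [543.1, -169.0, 106.0], [498.1, -177.3, 106.0], [495.7, -165.0, 106.0], [519.4, -167.0, 106.0]]
S 50.0 ((227.77940368652344, 201.13235473632812), (14.405879974365234, 3.2584731578826904), 59.03623962402344)
[[222.6999969482422, 195.8000030517578], [225.5, 194.10000610351562], [232.89999389648438, 206.5], [230.10000610351562, 208.10000610351562]] [[497.9, -175.4, 106.0], [495.1, -166.8, 106.0], [539.5, -158.5, 106.0], [542.2, -166.9, 106.0], [518.9, -166.9, 106.0]]
```

View pics/c1.png

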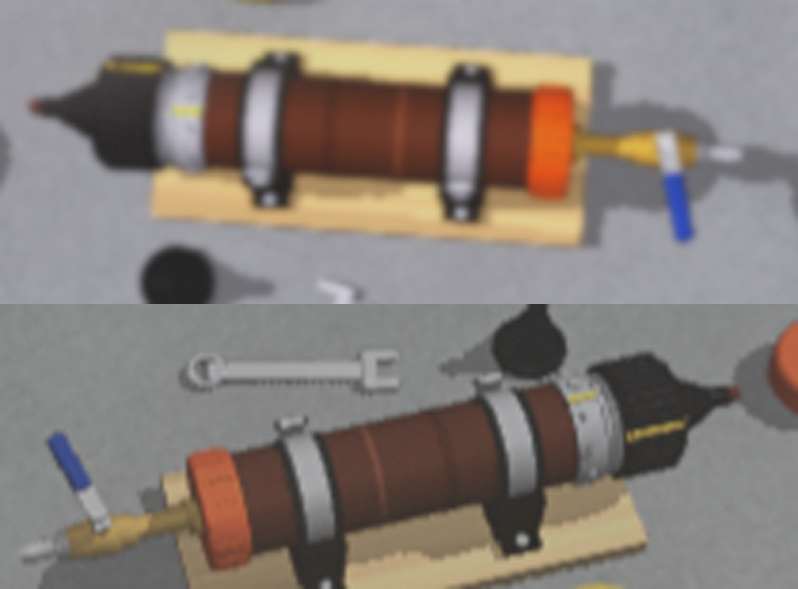

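The crop shows the lever about 0.25 rad from shut, the yellow rib tipped towards +x (about 0.9 rad), and the witness mark uppermost on the adapter.

The measurements agree with each other:
- **Pivot:** (564, -159), which lies on the tube axis.
- **Yaw:** -0.074.
- **Origin:** (584, 106).
- **Cap end:** y = -89, as expected.

Next I'll shut the gripper, align it with the body axes and travel to the lever.

send_rows(
  motion=[
    {"rz": -0.19,"gripper": 1},
    {"rz": -0.19,"gripper": 1},
    {"tx": -0.05,"ty": -0.081,"gripper": 1},
    {"tx": -0.05,"ty": -0.081,"gripper": 1},
    {"tx": -0.05,"ty": -0.081,"gripper": 1},
    {"tx": -0.05,"ty": -0.081,"gripper": 1},
    {"tx": -0.05,"ty": -0.081,"gripper": 1},
    {"tx": -0.05,"ty": -0.081,"gripper": 1},
    {"tx": -0.05,"ty": -0.081,"gripper": 1},
    {"tx": -0.05,"ty": -0.081,"gripper": 1},
  ],
  grip_force=20,
)

```text
invalid input at $.motion[0]: expected keys tx, ty, tz, rx, ry, rz, gripper
```

send_rows(
  motion=[
    {"tx": -0.05,"ty": -0.081,"gripper": 1},
    {"tx": -0.05,"ty": -0.081,"gripper": 1},
    {"tx": -0.05,"ty": -0.081,"gripper": 1},
    {"tx": -0.05,"ty": -0.081,"gripper": 1},
    {"tx": -0.05,"ty": -0.081,"gripper": 1},
    {"tx": -0.05,"ty": -0.081,"gripper": 1},
    {"gripper": 1},
    {"gripper": 1},
  ],
)

```text
invalid input at $.motion[0]: expected keys tx, ty, tz, rx, ry, rz, gripper
```

send_rows(
  motion=[
    {"tx": 0,"ty": 0,"tz": 0,"rx": 0,"ry": 0,"rz": -0.19,"gripper": 1},
    {"tx": 0,"ty": 0,"tz": 0,"rx": 0,"ry": 0,"rz": -0.19,"gripper": 1},
    {"tx": -0.05,"ty": -0.081,"tz": 0,"rx": 0,"ry": 0,"rz": 0,"gripper": 1},
    {"tx": -0.05,"ty": -0.081,"tz": 0,"rx": 0,"ry": 0,"rz": 0,"gripper": 1},
    {"tx": -0.05,"ty": -0.081,"tz": 0,"rx": 0,"ry": 0,"rz": 0,"gripper": 1},
    {"tx": -0.05,"ty": -0.081,"tz": 0,"rx": 0,"ry": 0,"rz": 0,"gripper": 1},
    {"tx": -0.05,"ty": -0.081,"tz": 0,"rx": 0,"ry": 0,"rz": 0,"gripper": 1},
    {"tx": -0.05,"ty": -0.081,"tz": 0,"rx": 0,"ry": 0,"rz": 0,"gripper": 1},
    {"tx": -0.05,"ty": -0.081,"tz": 0,"rx": 0,"ry": 0,"rz": 0,"gripper": 1},
    {"tx": -0.05,"ty": -0.081,"tz": 0,"rx": 0,"ry": 0,"rz": 0,"gripper": 1},
  ],
  grip_force=20,
)

```text
time_s: 1.4
ee_pos: [330.6, 214.8, 213.9]
ee_rot: [180.0, 0.0, 175.8]
force: [1.1, 0.3, 0.4]
gripper_width: 0.4
gripper_force: 0.0
```

send_rows(
  motion=[
    {"tx": -0.05,"ty": -0.081,"tz": 0,"rx": 0,"ry": 0,"rz": 0,"gripper": 1},
    {"tx": -0.05,"ty": -0.081,"tz": 0,"rx": 0,"ry": 0,"rz": 0,"gripper": 1},
    {"tx": -0.05,"ty": -0.081,"tz": 0,"rx": 0,"ry": 0,"rz": 0,"gripper": 1},
    {"tx": -0.05,"ty": -0.081,"tz": 0,"rx": 0,"ry": 0,"rz": 0,"gripper": 1},
    {"tx": -0.05,"ty": -0.081,"tz": 0,"rx": 0,"ry": 0,"rz": 0,"gripper": 1},
    {"tx": -0.05,"ty": -0.081,"tz": 0,"rx": 0,"ry": 0,"rz": 0,"gripper": 1},
    {"tx": 0,"ty": 0,"tz": 0,"rx": 0,"ry": 0,"rz": 0,"gripper": 1},
    {"tx": 0,"ty": 0,"tz": 0,"rx": 0,"ry": 0,"rz": 0,"gripper": 1},
  ],
)

```text
time_s: 2.4
ee_pos: [461.6, -36.7, 213.5]
ee_rot: [180.0, -0.1, 175.8]
force: [0.1, -0.0, -0.5]
gripper_width: 0.6
gripper_force: 0.0
```

send_rows(
  motion=[
    {"tx": -0.057,"ty": -0.083,"tz": 0,"rx": 0,"ry": 0,"rz": 0,"gripper": 1},
    {"tx": -0.057,"ty": -0.083,"tz": 0,"rx": 0,"ry": 0,"rz": 0,"gripper": 1},
    {"tx": 0,"ty": 0,"tz": 0.06,"rx": 0,"ry": 0,"rz": 0,"gripper": 1},
    {"tx": 0,"ty": 0,"tz": 0,"rx": 0,"ry": 0,"rz": 0,"gripper": 1},
  ],
)

```text
time_s: 2.9
ee_pos: [511.1, -122.5, 182.0]
ee_rot: [179.9, -0.3, 175.9]
force: [-0.1, -0.3, 0.9]
gripper_width: 0.3
gripper_force: 0.0
```

```bash
python3 - <<'E'
from h import *
f=grab('wrist','w1'); h=cv2.cvtColor(f['frame'],cv2.COLOR_RGB2HSV); m=cv2.inRange(h,(105,120,50),(130,255,255))
n,l,s,c=cv2.connectedComponentsWithStats(m); i=1+np.argmax(s[1:,4]); y,x=np.nonzero(l==i)
r=cv2.minAreaRect(np.c_[x,y].astype(np.float32)); bp=cv2.boxPoints(r); print(s[i],r, ray(f,np.r_[bp,[r[0]]],108).round(1).tolist(), f['state']['ee_pos'])
E
```

```text
[ 197  205   37   64 1306] ((215.1107940673828, 237.73512268066406), (67.78678894042969, 20.51249122619629), 72.89727020263672) [[496.6, -179.6, 108.0], [493.3, -165.5, 108.0], [542.2, -156.9, 108.0], [546.0, -171.7, 108.0], [518.9, -168.5, 108.0]] [ 511.05579578 -122.49022473  182.00197879]
```

View pics/w1.png

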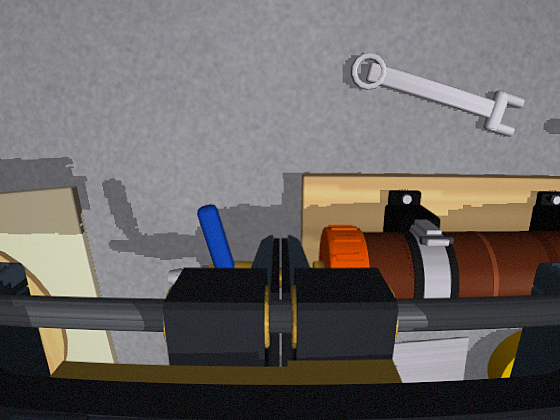

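The wrist view shows the blue grip at (198–235, 205–268), which casts to (519,-168) as before. The path down beside it is clear.

send_rows(
  motion=[
    {"tx": 0,"ty": 0,"tz": 0.056,"rx": 0,"ry": 0,"rz": 0,"gripper": 1},
    {"tx": 0,"ty": 0,"tz": 0.056,"rx": 0,"ry": 0,"rz": 0,"gripper": 1},
    {"tx": 0,"ty": 0,"tz": 0.056,"rx": 0,"ry": 0,"rz": 0,"gripper": 1},
    {"tx": 0,"ty": -0.02,"tz": 0,"rx": 0,"ry": 0,"rz": 0,"gripper": 1},
    {"tx": 0,"ty": -0.02,"tz": 0,"rx": 0,"ry": 0,"rz": 0,"gripper": 1},
    {"tx": 0,"ty": 0,"tz": 0,"rx": 0,"ry": 0,"rz": 0,"gripper": 1},
  ],
)

```text
time_s: 3.7
ee_pos: [512.6, -144.9, 101.6]
ee_rot: [-180.0, 0.2, 175.8]
force: [0.5, -0.1, 0.2]
gripper_width: 0.1
gripper_force: 0.0
```

send_rows(
  motion=[
    {"tx": 0.002,"ty": -0.012,"tz": 0,"rx": 0,"ry": 0,"rz": 0,"gripper": 1},
    {"tx": 0.002,"ty": -0.012,"tz": 0,"rx": 0,"ry": 0,"rz": 0,"gripper": 1},
    {"tx": -0.002,"ty": -0.012,"tz": 0,"rx": 0,"ry": 0,"rz": 0,"gripper": 1},
    {"tx": -0.002,"ty": -0.012,"tz": 0,"rx": 0,"ry": 0,"rz": 0,"gripper": 1},
    {"tx": -0.005,"ty": -0.012,"tz": 0,"rx": 0,"ry": 0,"rz": 0,"gripper": 1},
    {"tx": -0.005,"ty": -0.012,"tz": 0,"rx": 0,"ry": 0,"rz": 0,"gripper": 1},
    {"tx": -0.009,"ty": -0.011,"tz": 0,"rx": 0,"ry": 0,"rz": 0,"gripper": 1},
    {"tx": -0.009,"ty": -0.011,"tz": 0,"rx": 0,"ry": 0,"rz": 0,"gripper": 1},
    {"tx": 0,"ty": 0,"tz": 0,"rx": 0,"ry": 0,"rz": 0,"gripper": 1},
  ],
)

```text
time_s: 4.82
ee_pos: [522.6, -192.8, 99.8]
ee_rot: [-179.9, 0.0, 175.8]
force: [-0.4, -0.6, -0.4]
gripper_width: 0.9
gripper_force: 0.1
```

```bash
cat > lev.py <<'E'
from h import *
import sys
a=grab('top',sys.argv[1]+'t'); b=grab('wrist',sys.argv[1]+'w'); b2=grab('scene',sys.argv[1]+'s')
for f in (a,b,b2):
    h=cv2.cvtColor(f['frame'],cv2.COLOR_RGB2HSV); m=cv2.inRange(h,(105,120,50),(130,255,255)); y,x=np.nonzero(m)
    P=ray(f,np.c_[x,y],108)[:,:2]; P=P[(abs(P[:,0]-550)<90)&(abs(P[:,1]+180)<80)]
    if len(P)<8: print('few'); continue
    r=cv2.minAreaRect(P.astype(np.float32)); d=np.array(r[0])-[564.4,-158.6]
    print(len(P),np.round(r[0],1),np.round(r[1],1),'angle',np.arctan2(-d[1],-d[0])+.074)
E
python3 lev.py l1
```

```text
Traceback (most recent call last):
  File "lev.py", line 6, in <module>
    P=ray(f,np.c_[x,y],108)[:,:2]; P=P[(abs(P[:,0]-550)<90)&(abs(P[:,1]+180)<80)]
      ~~~^^^^^^^^^^^^^^^^^^
  File "h.py", line 17, in ray
    K,D,R,t=cam(f); p=cv2.undistortPoints(np.array(uv,float).reshape(-1,1,2),K,D)[:,0]
                      ~~~~~~~~~~~~~~~~~~~^^^^^^^^^^^^^^^^^^^^^^^^^^^^^^^^^^^^^^^^
cv2.error: OpenCV(4.12.0) /io/opencv/modules/calib3d/src/undistort.dispatch.cpp:347: error: (-215:Assertion failed) CV_IS_MAT(_src) && CV_IS_MAT(_dst) && (_src->rows == 1 || _src->cols == 1) && (_dst->rows == 1 || _dst->cols == 1) && _src->cols + _src->rows - 1 == _dst->rows + _dst->cols - 1 && (CV_MAT_TYPE(_src->type) == CV_32FC2 || CV_MAT_TYPE(_src->type) == CV_64FC2) && (CV_MAT_TYPE(_dst->type) == CV_32FC2 || CV_MAT_TYPE(_dst->type) == CV_64FC2) in function 'cvUndistortPointsInternal'
```

```bash
sed -i 's/    P=ray/    if len(x)<8: print("none"); continue\n    P=ray/' lev.py; python3 lev.py l1
```

```text
none
25 [ 552.  -192.6] [120.1  15.1] angle 1.2945140798107475
44 [ 549.  -201.6] [42.5  9.2] angle 1.3006382222883042
```

View pics/l1s.png

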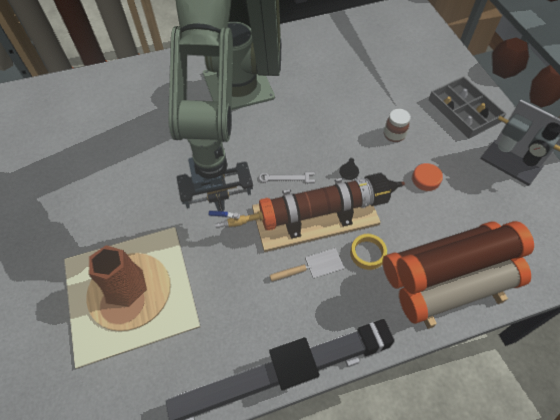

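The scene view shows the lever (blue at about (218,213)) well round, with the fingers behind it. It measures about 1.29 rad, so I'll push on gently.

send_rows(
  motion=[
    {"tx": -0.007,"ty": -0.004,"tz": 0,"rx": 0,"ry": 0,"rz": 0,"gripper": 1},
    {"tx": -0.007,"ty": -0.004,"tz": 0,"rx": 0,"ry": 0,"rz": 0,"gripper": 1},
    {"tx": -0.007,"ty": -0.004,"tz": 0,"rx": 0,"ry": 0,"rz": 0,"gripper": 1},
    {"tx": -0.004,"ty": -0.003,"tz": 0,"rx": 0,"ry": 0,"rz": 0,"gripper": 1},
    {"tx": 0,"ty": 0,"tz": 0,"rx": 0,"ry": 0,"rz": 0,"gripper": 1},
  ],
)

```text
time_s: 5.75
ee_pos: [534.3, -200.5, 99.8]
ee_rot: [-180.0, 0.0, 175.8]
force: [-1.0, 0.5, -0.0]
gripper_width: 0.7
gripper_force: 0.5
```

```bash
python3 lev.py l2
```

```text
none
few
44 [ 559.7 -203.9] [43.  10.2] angle 1.5416840194666246
```

send_rows(
  motion=[
    {"tx": -0.002,"ty": 0,"tz": 0,"rx": 0,"ry": 0,"rz": 0,"gripper": 1},
    {"tx": -0.001,"ty": 0,"tz": 0,"rx": 0,"ry": 0,"rz": 0,"gripper": 1},
    {"tx": 0,"ty": 0,"tz": 0,"rx": 0,"ry": 0,"rz": 0,"gripper": 1},
  ],
)

```text
time_s: 6.28
ee_pos: [535.3, -200.6, 99.9]
ee_rot: [-180.0, -0.0, 175.8]
force: [-2.1, -1.3, -0.5]
gripper_width: 0.6
gripper_force: 1.1
```

```bash
python3 lev.py l3; python3 -c "
from h import *
print(env.state()['force'])"
```

```text
none
none
43 [ 559.1 -204.1] [42.   9.1] angle 1.5285539078084127
[-2.51918853 -0.3165884   0.23914092]
```

The lever reads about 1.53 rad and the force is starting to rise at the stop, so it's open. I'll back off, lift and travel to the collar.

send_rows(
  motion=[
    {"tx": 0.04,"ty": 0,"tz": 0,"rx": 0,"ry": 0,"rz": 0,"gripper": 1},
    {"tx": 0,"ty": 0,"tz": -0.08,"rx": 0,"ry": 0,"rz": 0,"gripper": 1},
    {"tx": 0,"ty": 0,"tz": -0.08,"rx": 0,"ry": 0,"rz": 0,"gripper": 1},
    {"tx": 0,"ty": 0.113,"tz": -0.06,"rx": 0,"ry": 0,"rz": 0,"gripper": 1},
    {"tx": 0,"ty": 0.113,"tz": 0,"rx": 0,"ry": 0,"rz": 0,"gripper": 1},
    {"tx": 0,"ty": 0.113,"tz": 0,"rx": 0,"ry": 0,"rz": 0,"gripper": 1},
    {"tx": 0,"ty": 0.113,"tz": 0,"rx": 0,"ry": 0,"rz": 0,"gripper": 1},
    {"tx": 0,"ty": 0.113,"tz": 0,"rx": 0,"ry": 0,"rz": 0,"gripper": 1},
    {"tx": 0,"ty": 0.113,"tz": 0,"rx": 0,"ry": 0,"rz": 0,"gripper": 1},
    {"tx": 0,"ty": 0.113,"tz": 0,"rx": 0,"ry": 0,"rz": 0,"gripper": 1},
    {"tx": 0,"ty": 0.113,"tz": 0,"rx": 0,"ry": 0,"rz": 0,"gripper": 1},
    {"tx": 0,"ty": 0,"tz": 0,"rx": 0,"ry": 0,"rz": 0,"gripper": 1},
  ],
)

```text
time_s: 7.92
ee_pos: [548.7, 255.1, 209.1]
ee_rot: [179.8, 0.1, 176.1]
force: [-0.1, -0.5, 0.7]
gripper_width: 0.7
gripper_force: 0.0
```

```bash
cat > col.py <<'E'
from h import *
import sys
O=np.array([583.9,105.7,0]); B=np.array([[.9973,-.0737,0],[.0737,.9973,0],[0,0,1.]])  # rows: body axes in world
def body(P): return (np.asarray(P,float)-O)@B.T
def run(tag,names=('scene','wrist','top')):
    s=env.state(); print('t',s['time_s'],'tcp body',body(s['ee_pos']).round(1),'F',s['force'].round(1))
    for n in names:
        f=n if isinstance(n,dict) else grab(n,tag+n[0]); h=cv2.cvtColor(f['frame'],cv2.COLOR_RGB2HSV); m=cv2.inRange(h,(18,110,80),(36,255,255)); y,x=np.nonzero(m)
        if len(x)==0: print(n,'none'); continue
        K,D,R,t=cam(f); p=cv2.undistortPoints(np.c_[x,y].astype(float).reshape(-1,1,2),K,D)[:,0]
        d=(np.c_[p,np.ones(len(p))]@R)@B.T; c=body(-R.T@t)
        A=d[:,0]**2+d[:,2]**2; b=d[:,0]*c[0]+d[:,2]*(c[2]-74); C=c[0]**2+(c[2]-74)**2-44**2
        q=b*b-A*C; ok=q>0; l=(-b[ok]-np.sqrt(q[ok]))/A[ok]; P=c+d[ok]*l[:,None]; th=np.arctan2(P[:,0],P[:,2]-74); Y=P[:,1]
        k=(Y>108)&(Y<175); w=(Y>75)&(Y<=100)&(abs(th)<.4)
        print(n if isinstance(n,str) else '', 'rib n',k.sum(),'theta',np.median(th[k]).round(3) if k.any() else '','std',th[k].std().round(2) if k.any() else '','y',(Y[k].min().round(1),Y[k].max().round(1)) if k.any() else '','| witness n',w.sum(),(np.median(th[w]).round(3),np.median(Y[w]).round(1)) if w.any() else '')
if __name__=='__main__': run(sys.argv[1])
E
python3 - <<'E'
from col import *
run('x',[pickle.load(open('pics/top0.pkl','rb')),pickle.load(open('pics/scene0.pkl','rb'))]); run('k0')
E
python3 lev.py l4
```

```text
t 7.925 tcp body [-46.2 146.4 209.1] F [-0.1 -0.5  0.7]
 rib n 22 theta 0.805 std 0.05 y (np.float64(114.6), np.float64(149.3)) | witness n 0 
 rib n 33 theta 0.86 std 0.04 y (np.float64(113.6), np.float64(154.2)) | witness n 4 (np.float64(0.07), np.float64(85.1))
t 7.925 tcp body [-46.2 146.4 209.1] F [-0.1 -0.5  0.7]
scene rib n 33 theta 0.86 std 0.04 y (np.float64(113.6), np.float64(154.2)) | witness n 5 (np.float64(0.066), np.float64(85.7))
wrist rib n 139 theta 0.464 std 0.92 y (np.float64(108.1), np.float64(157.6)) | witness n 0 
top rib n 24 theta 0.797 std 0.06 y (np.float64(114.6), np.float64(149.3)) | witness n 0 
66 [ 559. -206.] [45.6 11.8] angle 1.5313035584604577
few
43 [ 560.4 -200.4] [34.9  9.6] angle 1.5483694006606938
```

View pics/k0w.png

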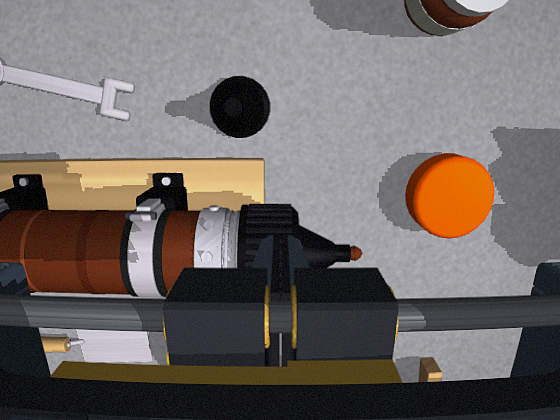

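The wrist view shows the collar at about (268,222) under the fingers, and the spare nozzle and cap clear of it. The start rib angle is about 0.82 rad (top 0.80, scene 0.86), and the valve reads about 1.54 rad. I'll press on the top of the collar to feel the force.

send_rows(
  motion=[
    {"tx": -0.06,"ty": -0.006,"tz": 0.06,"rx": 0,"ry": 0,"rz": 0,"gripper": 1},
    {"tx": 0,"ty": 0,"tz": 0.06,"rx": 0,"ry": 0,"rz": 0,"gripper": 1},
    {"tx": 0,"ty": 0,"tz": 0.056,"rx": 0,"ry": 0,"rz": 0,"gripper": 1},
    {"tx": 0,"ty": 0,"tz": 0.008,"rx": 0,"ry": 0,"rz": 0,"gripper": 1},
    {"tx": 0,"ty": 0,"tz": 0.002,"rx": 0,"ry": 0,"rz": 0,"gripper": 1},
    {"tx": 0,"ty": 0,"tz": 0,"rx": 0,"ry": 0,"rz": 0,"gripper": 1},
  ],
)

```text
time_s: 8.98
ee_pos: [577.9, 244.1, 117.7]
ee_rot: [-180.0, -0.0, 175.7]
force: [-2.7, -1.0, 4.8]
gripper_width: 0.6
gripper_force: 3.7
```

send_rows(
  motion=[
    {"tx": 0,"ty": 0,"tz": 0.002,"rx": 0,"ry": 0,"rz": 0,"gripper": 1},
    {"tx": 0,"ty": 0,"tz": 0,"rx": 0,"ry": 0,"rz": 0,"gripper": 1},
  ],
)

```text
time_s: 9.22
ee_pos: [578.2, 244.1, 117.6]
ee_rot: [180.0, 0.1, 175.7]
force: [-4.0, -2.0, 8.1]
gripper_width: 0.4
gripper_force: 5.3
```

Contact is at 118 mm as expected, with about 8 N at 2 mm of press. Now a first stroke.

send_rows(
  motion=[
    {"tx": -0.021,"ty": 0.002,"tz": 0,"rx": 0,"ry": 0,"rz": 0,"gripper": 1},
    {"tx": -0.021,"ty": 0.002,"tz": 0,"rx": 0,"ry": 0,"rz": 0,"gripper": 1},
    {"tx": -0.021,"ty": 0.002,"tz": 0,"rx": 0,"ry": 0,"rz": 0,"gripper": 1},
    {"tx": -0.02,"ty": 0,"tz": 0.003,"rx": 0,"ry": 0,"rz": 0,"gripper": 1},
    {"tx": -0.019,"ty": 0,"tz": 0.008,"rx": 0,"ry": 0,"rz": 0,"gripper": 1},
    {"tx": 0,"ty": 0,"tz": 0,"rx": 0,"ry": 0,"rz": 0,"gripper": 1},
  ],
)

```text
time_s: 9.98
ee_pos: [631.4, 242.9, 111.4]
ee_rot: [180.0, 0.3, 175.7]
force: [2.8, -2.3, 2.6]
gripper_width: 0.4
gripper_force: 2.8
```

```bash
python3 col.py k1
```

```text
t 9.975 tcp body [ 37.3 140.4 111.4] F [ 2.8 -2.3  2.6]
scene rib n 0 theta  std  y  | witness n 1 (np.float64(0.073), np.float64(79.3))
wrist rib n 40 theta -1.08 std 0.07 y (np.float64(108.0), np.float64(131.1)) | witness n 473 (np.float64(0.03), np.float64(88.0))
top rib n 0 theta  std  y  | witness n 0
```

send_rows(
  motion=[
    {"tx": 0.02,"ty": 0,"tz": -0.03,"rx": 0,"ry": 0,"rz": 0,"gripper": 1},
    {"tx": 0.076,"ty": 0,"tz": 0,"rx": 0,"ry": 0,"rz": 0,"gripper": 1},
    {"tx": 0.056,"ty": 0,"tz": 0,"rx": 0,"ry": 0,"rz": 0,"gripper": 1},
    {"tx": 0,"ty": 0,"tz": 0.034,"rx": 0,"ry": 0,"rz": 0,"gripper": 1},
    {"tx": -0.018,"ty": 0,"tz": -0.008,"rx": 0,"ry": 0,"rz": 0,"gripper": 1},
    {"tx": -0.017,"ty": 0,"tz": -0.005,"rx": 0,"ry": 0,"rz": 0,"gripper": 1},
    {"tx": -0.016,"ty": 0,"tz": -0.002,"rx": 0,"ry": 0,"rz": 0,"gripper": 1},
    {"tx": -0.021,"ty": 0,"tz": 0,"rx": 0,"ry": 0,"rz": 0,"gripper": 1},
    {"tx": -0.021,"ty": 0,"tz": 0,"rx": 0,"ry": 0,"rz": 0,"gripper": 1},
    {"tx": -0.021,"ty": 0,"tz": 0,"rx": 0,"ry": 0,"rz": 0,"gripper": 1},
    {"tx": -0.02,"ty": 0,"tz": 0.003,"rx": 0,"ry": 0,"rz": 0,"gripper": 1},
    {"tx": -0.018,"ty": 0,"tz": 0.008,"rx": 0,"ry": 0,"rz": 0,"gripper": 1},
  ],
)

```text
time_s: 11.62
ee_pos: [632.8, 245.8, 112.6]
ee_rot: [179.8, 0.4, 175.8]
force: [0.6, 1.3, 9.0]
gripper_width: 0.4
gripper_force: 4.1
```

```bash
python3 col.py k2
```

```text
t 11.625 tcp body [ 38.5 143.3 112.6] F [0.6 1.3 9. ]
scene rib n 0 theta  std  y  | witness n 3 (np.float64(0.073), np.float64(82.0))
wrist rib n 62 theta -1.048 std 0.28 y (np.float64(108.1), np.float64(131.9)) | witness n 502 (np.float64(0.024), np.float64(87.8))
top rib n 0 theta  std  y  | witness n 1 (np.float64(0.003), np.float64(81.1))
```

send_rows(
  motion=[
    {"tx": 0.02,"ty": 0,"tz": -0.03,"rx": 0,"ry": 0,"rz": 0,"gripper": 1},
    {"tx": 0.076,"ty": 0,"tz": 0,"rx": 0,"ry": 0,"rz": 0,"gripper": 1},
    {"tx": 0.056,"ty": 0,"tz": 0,"rx": 0,"ry": 0,"rz": 0,"gripper": 1},
    {"tx": 0,"ty": 0,"tz": 0.034,"rx": 0,"ry": 0,"rz": 0,"gripper": 1},
    {"tx": -0.018,"ty": 0,"tz": -0.008,"rx": 0,"ry": 0,"rz": 0,"gripper": 1},
    {"tx": -0.017,"ty": 0,"tz": -0.005,"rx": 0,"ry": 0,"rz": 0,"gripper": 1},
    {"tx": -0.016,"ty": 0,"tz": -0.002,"rx": 0,"ry": 0,"rz": 0,"gripper": 1},
    {"tx": -0.021,"ty": 0,"tz": 0,"rx": 0,"ry": 0,"rz": 0,"gripper": 1},
    {"tx": -0.021,"ty": 0,"tz": 0,"rx": 0,"ry": 0,"rz": 0,"gripper": 1},
    {"tx": -0.021,"ty": 0,"tz": 0,"rx": 0,"ry": 0,"rz": 0,"gripper": 1},
    {"tx": -0.02,"ty": 0,"tz": 0.003,"rx": 0,"ry": 0,"rz": 0,"gripper": 1},
    {"tx": -0.018,"ty": 0,"tz": 0.008,"rx": 0,"ry": 0,"rz": 0,"gripper": 1},
  ],
)

```text
time_s: 13.28
ee_pos: [633.3, 245.9, 112.3]
ee_rot: [179.8, 0.4, 175.8]
force: [0.9, 3.8, 10.0]
gripper_width: 0.5
gripper_force: 4.3
```

```bash
python3 col.py k3; python3 -c "
import cv2,numpy as np
cv2.imwrite('pics/c3.png',np.hstack([cv2.resize(cv2.imread('pics/k%dw.png'%i)[150:320,150:400],(400,272)) for i in (2,3)]))"
```

```text
t 13.275 tcp body [ 38.9 143.4 112.3] F [ 0.9  3.8 10. ]
scene rib n 0 theta  std  y  | witness n 3 (np.float64(0.073), np.float64(82.0))
wrist rib n 1132 theta -0.453 std 0.16 y (np.float64(108.2), np.float64(164.5)) | witness n 480 (np.float64(0.031), np.float64(88.0))
top rib n 0 theta  std  y  | witness n 1 (np.float64(0.003), np.float64(81.1))
```

View pics/c3.png

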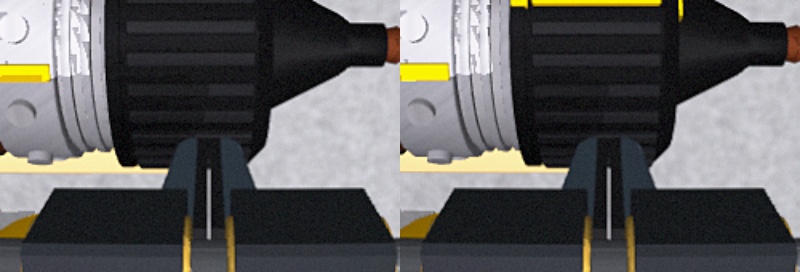

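After the third stroke the crop shows the yellow rib at the crop's top edge. It measures -0.45 rad, so the collar has turned about 5 rad and each full stroke gives about 1.95 rad. Roughly four more strokes are needed.

send_rows(
  motion=[
    {"tx": 0.02,"ty": 0,"tz": -0.03,"rx": 0,"ry": 0,"rz": 0,"gripper": 1},
    {"tx": 0.076,"ty": 0.002,"tz": 0,"rx": 0,"ry": 0,"rz": 0,"gripper": 1},
    {"tx": 0.056,"ty": 0.002,"tz": 0,"rx": 0,"ry": 0,"rz": 0,"gripper": 1},
    {"tx": 0,"ty": 0,"tz": 0.034,"rx": 0,"ry": 0,"rz": 0,"gripper": 1},
    {"tx": -0.018,"ty": 0,"tz": -0.008,"rx": 0,"ry": 0,"rz": 0,"gripper": 1},
    {"tx": -0.017,"ty": 0,"tz": -0.005,"rx": 0,"ry": 0,"rz": 0,"gripper": 1},
    {"tx": -0.016,"ty": 0,"tz": -0.002,"rx": 0,"ry": 0,"rz": 0,"gripper": 1},
    {"tx": -0.021,"ty": 0,"tz": 0,"rx": 0,"ry": 0,"rz": 0,"gripper": 1},
    {"tx": -0.021,"ty": 0,"tz": 0,"rx": 0,"ry": 0,"rz": 0,"gripper": 1},
    {"tx": -0.021,"ty": 0,"tz": 0,"rx": 0,"ry": 0,"rz": 0,"gripper": 1},
    {"tx": -0.02,"ty": 0,"tz": 0.003,"rx": 0,"ry": 0,"rz": 0,"gripper": 1},
    {"tx": -0.018,"ty": 0,"tz": 0.008,"rx": 0,"ry": 0,"rz": 0,"gripper": 1},
  ],
)

```text
time_s: 14.92
ee_pos: [633.5, 247.8, 112.2]
ee_rot: [179.8, 0.4, 175.8]
force: [1.5, 1.3, 9.7]
gripper_width: 0.6
gripper_force: 4.5
```

```bash
python3 col.py k4
```

```text
t 14.925 tcp body [ 39.  145.3 112.2] F [1.5 1.3 9.7]
scene rib n 26 theta 1.327 std 0.05 y (np.float64(122.1), np.float64(157.4)) | witness n 4 (np.float64(0.07), np.float64(85.1))
wrist rib n 98 theta -1.062 std 0.31 y (np.float64(108.1), np.float64(132.6)) | witness n 500 (np.float64(0.025), np.float64(88.0))
top rib n 0 theta  std  y  | witness n 4 (np.float64(0.026), np.float64(86.8))
```

send_rows(
  motion=[
    {"tx": 0.02,"ty": 0,"tz": -0.03,"rx": 0,"ry": 0,"rz": 0,"gripper": 1},
    {"tx": 0.076,"ty": 0,"tz": 0,"rx": 0,"ry": 0,"rz": 0,"gripper": 1},
    {"tx": 0.056,"ty": 0,"tz": 0,"rx": 0,"ry": 0,"rz": 0,"gripper": 1},
    {"tx": 0,"ty": 0,"tz": 0.034,"rx": 0,"ry": 0,"rz": 0,"gripper": 1},
    {"tx": -0.018,"ty": 0,"tz": -0.008,"rx": 0,"ry": 0,"rz": 0,"gripper": 1},
    {"tx": -0.017,"ty": 0,"tz": -0.005,"rx": 0,"ry": 0,"rz": 0,"gripper": 1},
    {"tx": -0.016,"ty": 0,"tz": -0.002,"rx": 0,"ry": 0,"rz": 0,"gripper": 1},
    {"tx": -0.021,"ty": 0,"tz": 0,"rx": 0,"ry": 0,"rz": 0,"gripper": 1},
    {"tx": -0.021,"ty": 0,"tz": 0,"rx": 0,"ry": 0,"rz": 0,"gripper": 1},
    {"tx": -0.021,"ty": 0,"tz": 0,"rx": 0,"ry": 0,"rz": 0,"gripper": 1},
    {"tx": -0.02,"ty": 0,"tz": 0.003,"rx": 0,"ry": 0,"rz": 0,"gripper": 1},
    {"tx": -0.018,"ty": 0,"tz": 0.008,"rx": 0,"ry": 0,"rz": 0,"gripper": 1},
  ],
)

```text
time_s: 16.58
ee_pos: [633.7, 247.7, 112.2]
ee_rot: [179.8, 0.4, 175.8]
force: [2.3, 2.0, 9.6]
gripper_width: 0.5
gripper_force: 4.5
```

send_rows(
  motion=[
    {"tx": 0.02,"ty": 0,"tz": -0.03,"rx": 0,"ry": 0,"rz": 0,"gripper": 1},
    {"tx": 0.076,"ty": 0,"tz": 0,"rx": 0,"ry": 0,"rz": 0,"gripper": 1},
    {"tx": 0.056,"ty": 0,"tz": 0,"rx": 0,"ry": 0,"rz": 0,"gripper": 1},
    {"tx": 0,"ty": 0,"tz": 0.034,"rx": 0,"ry": 0,"rz": 0,"gripper": 1},
    {"tx": -0.018,"ty": 0,"tz": -0.008,"rx": 0,"ry": 0,"rz": 0,"gripper": 1},
    {"tx": -0.017,"ty": 0,"tz": -0.005,"rx": 0,"ry": 0,"rz": 0,"gripper": 1},
    {"tx": -0.016,"ty": 0,"tz": -0.002,"rx": 0,"ry": 0,"rz": 0,"gripper": 1},
    {"tx": -0.021,"ty": 0,"tz": 0,"rx": 0,"ry": 0,"rz": 0,"gripper": 1},
    {"tx": -0.021,"ty": 0,"tz": 0,"rx": 0,"ry": 0,"rz": 0,"gripper": 1},
    {"tx": -0.021,"ty": 0,"tz": 0,"rx": 0,"ry": 0,"rz": 0,"gripper": 1},
    {"tx": -0.02,"ty": 0,"tz": 0.003,"rx": 0,"ry": 0,"rz": 0,"gripper": 1},
    {"tx": -0.018,"ty": 0,"tz": 0.008,"rx": 0,"ry": 0,"rz": 0,"gripper": 1},
  ],
)

```text
time_s: 18.08
ee_pos: [633.7, 247.7, 112.2]
ee_rot: [179.8, 0.4, 175.8]
force: [1.4, 2.2, 9.3]
gripper_width: 0.7
gripper_force: 4.6
```

```bash
python3 col.py k6;python3 -c "
import cv2,numpy as np
cv2.imwrite('pics/c6.png',np.hstack([cv2.resize(cv2.imread('pics/k%dw.png'%i)[90:320,150:400],(400,368)) for i in (4,6)]))"
```

```text
t 18.075 tcp body [ 39.2 145.3 112.2] F [1.4 2.2 9.3]
scene rib n 0 theta  std  y  | witness n 4 (np.float64(0.07), np.float64(85.1))
wrist rib n 836 theta -0.992 std 0.06 y (np.float64(108.1), np.float64(168.8)) | witness n 475 (np.float64(0.026), np.float64(88.1))
top rib n 0 theta  std  y  | witness n 4 (np.float64(0.026), np.float64(86.8))
```

View pics/c6.png

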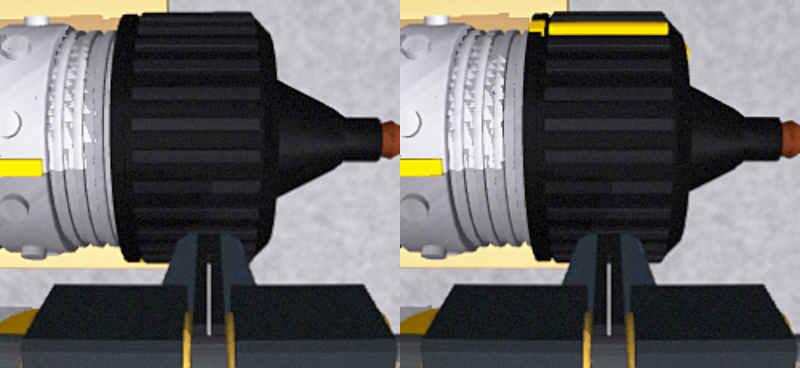

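The right-hand crop shows the yellow rib near the robot-side edge at -0.99 rad, about 11.57 rad in total. One slightly shortened stroke of about 1.8 rad finishes the job, and then I'll lift off.

send_rows(
  motion=[
    {"tx": 0.02,"ty": 0,"tz": -0.03,"rx": 0,"ry": 0,"rz": 0,"gripper": 1},
    {"tx": 0.076,"ty": 0,"tz": 0,"rx": 0,"ry": 0,"rz": 0,"gripper": 1},
    {"tx": 0.056,"ty": 0,"tz": 0,"rx": 0,"ry": 0,"rz": 0,"gripper": 1},
    {"tx": 0,"ty": 0,"tz": 0.034,"rx": 0,"ry": 0,"rz": 0,"gripper": 1},
    {"tx": -0.018,"ty": 0,"tz": -0.008,"rx": 0,"ry": 0,"rz": 0,"gripper": 1},
    {"tx": -0.017,"ty": 0,"tz": -0.005,"rx": 0,"ry": 0,"rz": 0,"gripper": 1},
    {"tx": -0.016,"ty": 0,"tz": -0.002,"rx": 0,"ry": 0,"rz": 0,"gripper": 1},
    {"tx": -0.021,"ty": 0,"tz": 0,"rx": 0,"ry": 0,"rz": 0,"gripper": 1},
    {"tx": -0.021,"ty": 0,"tz": 0,"rx": 0,"ry": 0,"rz": 0,"gripper": 1},
    {"tx": -0.021,"ty": 0,"tz": 0,"rx": 0,"ry": 0,"rz": 0,"gripper": 1},
    {"tx": -0.02,"ty": 0,"tz": 0.003,"rx": 0,"ry": 0,"rz": 0,"gripper": 1},
    {"tx": 0,"ty": 0,"tz": -0.06,"rx": 0,"ry": 0,"rz": 0,"gripper": 1},
  ],
)

```text
time_s: 19.73
ee_pos: [620.9, 246.4, 140.7]
ee_rot: [-179.9, -0.2, 175.8]
force: [-0.3, 0.7, -0.2]
gripper_width: 0.1
gripper_force: 0.0
```

send_rows(
  motion=[
    {"tx": 0,"ty": 0,"tz": -0.08,"rx": 0,"ry": 0,"rz": 0,"gripper": 1},
    {"tx": 0.1,"ty": 0,"tz": -0.06,"rx": 0,"ry": 0,"rz": 0,"gripper": 1},
    {"tx": 0.1,"ty": 0,"tz": 0,"rx": 0,"ry": 0,"rz": 0,"gripper": 1},
    {"tx": 0,"ty": 0,"tz": 0,"rx": 0,"ry": 0,"rz": 0,"gripper": 1},
    {"tx": 0,"ty": 0,"tz": 0,"rx": 0,"ry": 0,"rz": 0,"gripper": 1},
  ],
)

```text
time_s: 20.35
ee_pos: [521.9, 254.6, 213.0]
ee_rot: [-180.0, 0.0, 175.8]
force: [0.3, 0.2, 0.7]
gripper_width: 0.4
gripper_force: 0.0
```

```bash
python3 col.py k7; python3 lev.py l7
```

```text
t 20.35 tcp body [-72.8 143.9 213. ] F [0.3 0.2 0.7]
scene rib n 32 theta 0.51 std 0.04 y (np.float64(124.5), np.float64(165.5)) | witness n 4 (np.float64(0.07), np.float64(85.1))
wrist rib n 394 theta 0.105 std 0.75 y (np.float64(108.1), np.float64(158.2)) | witness n 0 
top rib n 44 theta 0.486 std 0.07 y (np.float64(125.8), np.float64(163.6)) | witness n 0 
72 [ 557.8 -206.1] [45.8 12.5] angle 1.507151647482799
few
61 [ 559.6 -205.4] [45.1 10.2] angle 1.5417606363399203
```

The rib is at about 0.5 rad against 0.86 at the start, which makes about 1.94 turns. Its y shift of about 11 mm agrees with the expected 11.7 mm and is inside tolerance. The valve is open and the arm is clear, so I'm handing it in.

```bash
python3 -c "
from workcell import env
print(env.job_done())"
```

```text
the job is handed in; nothing more can be done
None
```

I opened the valve fully (about 1.53 rad by camera), then backed the collar off about 1.94 turns (roughly 11.7 mm, inside the 10.5–13.5 mm window), left the arm clear of everything and handed the job in at about 20 s; no verdict was returned.

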